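Gauge the chimney hole of a toy engine

TASK

On one of the two wooden toy engines the chimney stands proud of the boiler instead of sitting down on its shoulder (a pencil cross is drawn round its hole). Pull that chimney out and put it in the small wooden tray, then take the dial depth gauge from its stand and hold it on the hole: spindle down in the hole, foot bar lengthwise along the engine and flat on the wood, pressed down lightly. Finish while still holding the gauge like that so the depth can be read, and leave everything else where it is.

Things in the scene. Friction and masses are not known exactly. Their poses are not given: they have to be found in the camera images.
- engine: engine to check, pale wood, loose, 0.55 kg: block 160x64x46 mm. Origin: centre of underside; x along it from nose (-x, roughly towards the robot) to cab. Cab roof x = +39 to +83, top z = 88 mm. Glued dome 25 mm wide, 15 high, at x = +20. Chimney hole at x = -44 with a pencil cross round it
- engine_hole (a point): middle of the mouth of the chimney hole in the top face of that engine, 44 mm from the engine's middle towards the nose, at z = 46 mm; axes as the engine's. Round blind hole 17 mm wide, 22 mm deep with a flat floor
- other_engine: a second engine of the same shape and size, without pencil cross, whose chimney is glued in and sits down on its shoulder; its chimney top is 86 mm above the bench. Leave it alone
- chimney: loose wooden chimney, 45 g, dry-fitted in the marked hole. Origin: foot of its dowel, z up along it. Dowel 16 mm thick, z 0 to 28 (shoulder stands 6 mm proud as the hole is 22 deep); collar 27 wide, z 28 to 33; waist 22 wide, z 33 to 60 (grip here); rim 27 wide, z 60 to 68. Lifts straight out, about 0.5 mm play all round
- tray: fixed small open plywood tray 130 x 104 mm (x, y), 30 mm high, walls and floor 6 mm, empty. Origin: centre of its underside
- gauge: dial depth gauge, loose, 0.3 kg, standing on its stand. Origin: middle of the foot's underside; z up. Foot: steel bar 70 mm along x, 24 along y, 9 high. Case 46 along x, 24 along y, z 15 to 71 mm; round dial on its -y side stands out 5 mm; flat sides facing +x and -x are the grips. Cap on top to z = 78. Spindle hangs 30 mm below the foot
- gauge_grip (a point): grip point of the gauge: middle of the case, 46 mm above the underside of the foot; axes as the gauge's. Close the fingers along its x
- gauge_spindle (a joint): how far the spindle is pushed in, m: 0 = hanging out 30 mm below the foot, 0.030 = flush with the foot. A light spring (about 1 N at 0, 2 N at 0.030) pushes it out; the spindle is 6 mm thick with a round end, in the middle of the foot. With the foot flat over the 22 mm deep hole it reads 0.008
- gauge_stand: fixed wooden stand of the gauge, 104 x 50 x 40 mm (its x, y, z), with a hole for the spindle and a low lip 4 mm high round the foot. Origin: centre of its underside. Its long side runs across the robot's view (yaw about -1.57)
- sanding_block: bystander: cork sanding block 63 x 101 x 34 mm, origin at the centre of its underside
- wheel_a: bystander: turned toy wheel lying flat, 36 mm wide, 14 mm high
- wheel_b: bystander: turned toy wheel, same size
- wheel_c: bystander: turned toy wheel, same size
- pencil: bystander: pencil 168 mm long
- try_square: bystander: try square 203 x 118 x 21 mm lying flat
- screwdriver: bystander: screwdriver 222 mm long
- marker: bystander: marker pen 135 mm long
Things that resemble listed ones, but are neither listed nor needed, are in the scene too. What is shaped like the gauge_stand but turquoise is not meant.

How it is judged:
By the outcome, as a careful person would: the job done as asked, in the order asked, and still so for the second after the job is handed in, while the arm keeps its last pose, push and grip.
It also fails if it takes over 72 s, if anything falls off the work surface, if the arm or the gripper's body presses on something with over 40 N, if the wrist force passes 120 N, or if a joint passes its speed limit or range.

ROBOT

A 7-joint arm with a two-finger parallel gripper is mounted at the origin on a cart in front of the work surface, level with it; the furniture and walls round the work are solid. World frame = base frame: x ahead of the robot, y to its left, z up, the work surface at z = 0. Lengths are in mm, angles in degrees, forces in N, time in s.
With the tool pointing down it reaches from about 350 to 775 mm from the base axis. Payload 3.1 kg.
Tool frame: the origin (TCP) lies at the very end of the fingers, on their centre line; the grasp point (between the pads) lies 19 mm behind it (ctrl.pinch_z is the distance from the TCP to the grasp point, in mm); z points along the fingers, y is the line along which they close (so a half turn about z gives the same grasp; the last joint's range is limited). The gripper opens to 85 mm and grips with 20 to 120 N. Pads are 22 mm wide; open, the fingers measure 114 mm over their backs; the gripper's body (76 mm by 85 mm) begins 54 mm behind the grasp point. The pads swing forward as they close: fully open they stand 13 mm farther back than shut.
Start: joints at [-68.05, 17.813, 0.802, 86.603, -0.252, 75.585, -1.558], TCP at [226.652, 501.145, 231.304] pointing down, gripper open.
Joint ranges: [-154.91, 154.91], [-16.99, 109.72], [-72.82, 74.43], [7.12, 147.25], [-82.49, 262.49], [11.32, 116.49], [-174.64, 174.64]. Speed limits (degrees/s): [159.86, 159.86, 180, 180, 180, 180, 180].

INTERFACE

Orientations are given as a 3x3 rotation matrix whose columns are the frame's x, y, z axes.
In Python, from workcell import ctrl gives the robot as it stands.
- The arm moves only by the tool step_arm, never from a script. Its argument "steps" is a list that holds one entry, the list of rows, each a list of 7 numbers: the turn, a rotation vector about the tool's x, y, z in degrees, then the shift along the tool's x, y, z in cm, then the opening, from 0 (shut) to 1 (fully open). A call has 1 to 10 rows; each row shifts and turns the commanded pose from where the row before left it, along the tool's axes as they then stand; what a row does not reach is not made up. A row lasts 1/8 s, in which the tool goes at most 62.5 mm and 10.7 degrees, less where a joint would pass 70% of its speed; a pose out of reach is approached as far as the arm can. A call with a gripper value outside its range is refused whole. The fingers move at their own pace and stop on an object; "newtons" is the grip in N (left out, the last holds). Time passes only in rows, so rows that do not move let the fingers close. It gives the time, the measured TCP pose, the force, the opening and the grip force at its end, in the units of the state.
- ctrl.observe(): the state, without advancing time (a new reading comes with each control period).
- ctrl.capture(name): name is "side" or "top" or "wrist"; returns (picture, depth): 384x512x3 uint8, red, green, blue; 384x512 float32, mm along the optical axis (not along the pixel's ray), 0 where there is no reading.
- ctrl.camera_params(name): a dict with "mtx" (3x3 intrinsics, pixels), "xyz" and "attitude" of the camera in the world. Camera axes: x right, y down, z forward; pixel columns grow to the right and rows downward; lengths in mm; the calibration is good to about 2 mm. A picture is of the moment at which its call begins: read the wrist's pose just before it. camera_params takes no time and is no camera call; for the wrist camera it gives the pose at the moment of the call.
- ctrl.close_job(): hands the job in; it is judged then, once.
The state is a dict: "time_s": time; "joint_pos": joint angles; "qd": joint speeds; "tau": joint torques, N m; "tool_pos": TCP position; "ee_rot": TCP orientation; "ft_force": force on the tool from outside, world axes, zero at the start; "wrist_torque": the same for the moment, N m; "finger_gap": finger opening in mm; "gripper_force": force on a finger pad.
Only numpy, scipy, OpenCV 4.12 (cv2) and the standard library are available. Lean on these libraries where they do the work, as an engineer would, in place of code of your own. Each camera call takes 0.05 s, during which the arm holds its last target. There are 200 camera calls.

## Working session

There is one attempt and no reset: what is moved stays moved. The work goes in short steps, Python scripts to look and compute and a tool call to move; the robot and the scene stay as the last step left them, time stands still between calls to the robot, and variables do not carry over. Pictures are saved under pics/ and viewed, at most 10 in all, crops included, and the job is handed in when it is done.

Besides the shell and the picture viewer there is one more tool, called after "Call:" as name([rows], argument=value, ...), one row to a line, values as JSON. step_arm: Moves the arm, as the interface text tells. Its arguments: {"type":"object","properties":{"steps":{"type":"array","items":{"type":"array","items":{"type":"array","items":{"type":"number"}}}},"newtons":{"type":"number"}},"required":["steps"]}

```bash
mkdir -p pics; cat > h.py <<'E'
import numpy as np, cv2
from workcell import ctrl
def cap(n):
    p=ctrl.camera_params(n); im,d=ctrl.capture(n)
    R=np.array(p["attitude"]); 
    if R.shape!=(3,3): print("att",R)
    K=np.array(p["mtx"]); v,u=np.indices(d.shape)
    c=np.stack([(u-K[0,2])/K[0,0]*d,(v-K[1,2])/K[1,1]*d,d],-1)
    P=c@R.T+np.array(p["xyz"]); P[d==0]=np.nan
    return im,d,P,p
def save(n,im): cv2.imwrite("pics/"+n,im[...,::-1])
E
python3 - <<'E'
from h import *
o=ctrl.observe(); print(o)
ims=[]
for n in("top","side"):
    im,d,P,p=cap(n); print(p); np.savez(f"{n}.npz",im=im,P=P)
    save(n+"0.png",cv2.resize(im,(800,600),interpolation=cv2.INTER_CUBIC))
E
```

```text
{'time_s': 0.0, 'joint_pos': array([-68.04805901,  17.86113225,   0.79996644,  86.69523718,
        -0.2527331 ,  75.58265572,  -1.55837273]), 'qd': array([-0.04736207,  0.00031546,  0.02182981,  0.04948118, -0.00724536,
        0.09170382, -0.01062092]), 'tau': array([ 1.13779680e-05, -3.79910409e+01,  1.45943253e-01, -2.30584860e+01,
        1.22045015e-02,  1.36952117e-02,  1.61669402e-05]), 'tool_pos': array([226.35711698, 500.44130737, 230.19121435]), 'ee_rot': array([[-9.11150020e-01,  4.12073783e-01, -9.15716426e-04],
       [ 4.12074793e-01,  9.11147334e-01, -2.21372376e-03],
       [-7.78649446e-05, -2.39437810e-03, -9.99997130e-01]]), 'ft_force': array([ 0.10183135,  0.47542124, -0.25153603]), 'wrist_torque': array([ 0.0175367 ,  0.05329535, -0.01414033]), 'gripper_force': 0.0, 'finger_gap': 85.0719532432635}
{'mtx': array([[369.86654259,   0.        , 254.97782147],
       [  0.        , 369.86654259, 197.59883138],
       [  0.        ,   0.        ,   1.        ]]), 'xyz': array([ 442.32052636,   24.39587776, 1172.87195196]), 'attitude': array([[-0.00796308, -0.99727099,  0.07339722],
       [-0.9996676 ,  0.0097391 ,  0.02387133],
       [-0.02452101, -0.07318274, -0.99701705]])}
{'mtx': array([[482.12579802,   0.        , 246.94377969],
       [  0.        , 482.12579802, 190.09507947],
       [  0.        ,   0.        ,   1.        ]]), 'xyz': array([565.42272601, 898.30312684, 839.6924042 ]), 'attitude': array([[-0.99932745,  0.01123814, -0.03490495],
       [ 0.0334491 ,  0.66944332, -0.7421097 ],
       [ 0.01502695, -0.74277813, -0.66936899]])}
```

View pics/top0.png

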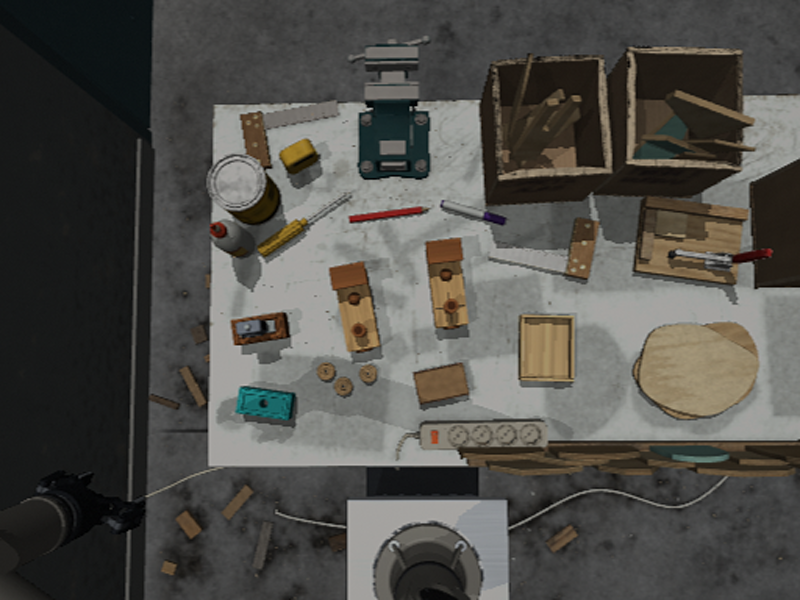

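View pics/side0.png

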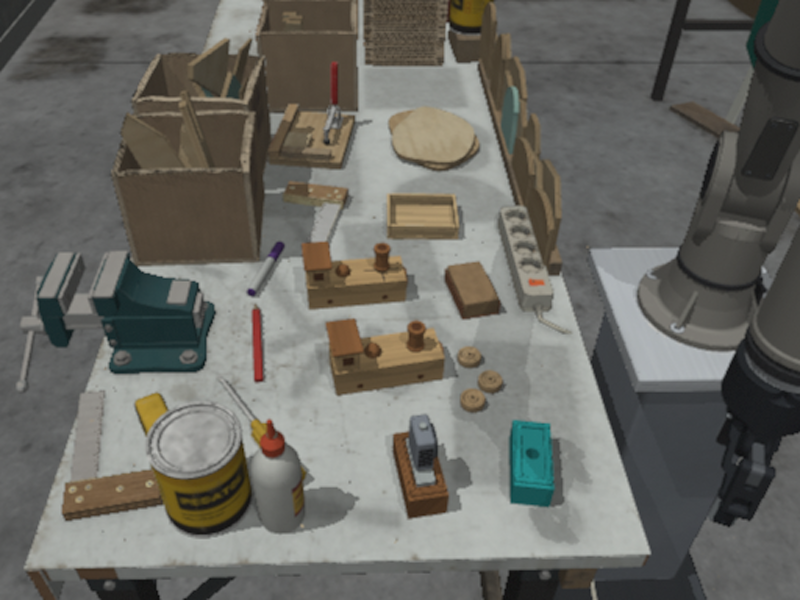

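The top view shows two engines, with chimneys at about (358,330) and (451,306) in the 800 px picture. The gauge on the brown stand is at (260,328), the turquoise decoy at (265,403) and the tray at (547,348). In the side view the far engine's chimney looks taller. I'll measure the heights next.

```bash
python3 - <<'E'
from h import *
for n in("top","side"):
    f=np.load(n+".npz");P=f["P"].reshape(-1,3);P=P[~np.isnan(P[:,0])]
    b=P[(abs(P[:,2])<12)&(P[:,0]>400)&(P[:,0]<700)&(abs(P[:,1])<350)]
    print(n,"bench",np.median(b[:,2]))
    if n=="top":
        s=.64
        for k,(u,v) in dict(chL=(358,330),chR=(451,306),domeL=(354,298),domeR=(446,273),gauge=(255,326),stand=(260,328),tray=(547,348)).items():
            print(k,f["P"][int(v*s),int(u*s)].round(1))
    def rect(lo,hi,z0,z1,t):
        q=P[(P[:,0]>lo[0])&(P[:,0]<hi[0])&(P[:,1]>lo[1])&(P[:,1]<hi[1])&(P[:,2]>z0)&(P[:,2]<z1)]
        if len(q)<6: print(t,len(q));return
        r=cv2.minAreaRect(q[:,:2].astype(np.float32)); print(t,len(q),"rect",np.round(r[0],1),np.round(r[1],1),round(r[2],1),"mean",q.mean(0).round(1),"z95",np.percentile(q[:,2],95).round(1))
    for t,lo,hi in (("engL",(400,80),(660,260)),("engR",(400,-80),(660,80))):
        rect(lo,hi,40,51,t+" top"); rect(lo,hi,78,120,t+" high")
        q=P[(P[:,0]>lo[0])&(P[:,0]<540)&(P[:,1]>lo[1])&(P[:,1]<hi[1])&(P[:,2]>76)]
        print(t,"chimney",len(q),q.mean(0).round(1),np.sort(q[:,2])[-12:].round(1))
    rect((420,250),(580,380),30,50,"stand");rect((420,250),(580,380),58,150,"case");rect((420,250),(580,380),100,150,"casetop");rect((350,-260),(560,-80),20,38,"tray")
E
```

```text
top bench 0.732976469891355
chL [483.4 126.9  89.4]
chR [528.5 -46.4  92.5]
domeL [548.  138.5  61.6]
domeR [595.  -40.4  59.9]
gauge [492.7 314.9 115.1]
stand [490.2 308.4 106.7]
tray [ 448.8 -244.7    5.2]
engL top 719 rect [512.3 134.3] [138.3  64.1] 10.3 mean [508.9 133.1  46.6] z95 49.8
engL high 402 rect [540.4 139.6] [139.9  67.8] 10.0 mean [570.8 144.8  88.4] z95 91.9
engL chimney 64 [483.9 129.3  86.9] [88.8 89.  89.4 89.5 89.6 89.7 89.9 90.1 90.6 90.7 91.  91.1]
engR top 725 rect [552.5 -43.8] [129.9  64.2] 6.3 mean [554.1 -43.4  46.6] z95 49.8
engR high 406 rect [585.6 -37.7] [139.3  67.8] 3.5 mean [615.4 -36.6  89.2] z95 94.0
engR chimney 65 [527.9 -46.1  93. ] [94.9 94.9 95.  95.  95.  95.5 95.8 96.2 96.3 96.6 97.1 98. ]
stand 333 rect [490.9 330.9] [ 50.3 104.9] 8.4 mean [490.  320.8  43. ] z95 48.6
case 192 rect [488.3 330.4] [29.3 47.5] 10.2 mean [488.4 326.2 104.9] z95 115.2
casetop 150 rect [488.5 331. ] [28.3 47.3] 7.4 mean [489.2 328.9 110.7] z95 116.6
tray 205 rect [ 442.  -169.1] [136.8 194.7] 7.5 mean [ 447.8 -202.6   29.4] z95 33.7
side bench 0.387510833411511
[... 166 characters left out ...]
95 90.5
engL chimney 102 [486.6 130.3  85.6] [88.2 88.3 88.6 88.7 88.7 88.7 88.8 89.  89.1 89.3 89.8 90. ]
engR top 788 rect [572.5 -43.8] [163.9  70.3] 6.4 mean [562.6 -35.4  46.1] z95 49.3
engR high 419 rect [587.2 -37.6] [140.4  70.7] 1.5 mean [613.4 -34.6  88.4] z95 92.8
engR chimney 86 [529.6 -44.3  88.8] [93.5 93.6 93.7 93.7 93.8 94.  94.1 94.5 94.6 94.8 94.9 95.2]
stand 725 rect [492.6 329.2] [ 50.9 106.8] 8.5 mean [495.  346.3  42.6] z95 48.9
case 546 rect [490.3 330.4] [28.8 47.4] 8.7 mean [492.5 339.   97. ] z95 113.6
casetop 303 rect [490.8 329.8] [27.9 46. ] 8.5 mean [492.2 333.8 109.9] z95 115.6
tray 251 rect [ 444.7 -167.7] [137.9 193.3] 7.0 mean [ 448.6 -196.3   27.5] z95 32.7
```

The right engine (y≈-45) is the proud one: its chimney top reads about 93, against about 87 for the other. I'll move over it.

Call:
step_arm([
  [[0,0,0,-4,-3,0,1],[0,0,0,-4,-3,0,1],[0,0,0,-4,-3,0,1],[0,0,0,-4,-3,0,1],[0,0,0,-4,-3,0,1],[0,0,0,-4,-3,0,1],[0,0,0,-4,-3,0,1],[0,0,0,-4,-3,0,1],[0,0,0,-4,-3,0,1],[0,0,0,-4,-3,0,1]],
])

```text
time_s: 1.35
tool_pos: [467.7, 61.6, 231.0]
ee_rot: [[-0.911, 0.412, -0.0], [0.412, 0.911, 0.0], [0.0, -0.0, -1.0]]
ft_force: [1.0, 0.7, 0.0]
finger_gap: 85.7
gripper_force: 0.0
```

```bash
cat >> h.py <<'E'
from scipy.spatial.transform import Rotation as Ro
def goal(pos,yaw_y):
    "yaw_y: world angle of tool y, deg; tool down. prints turn, then shifts in the tool frame before turning and after"
    o=ctrl.observe(); R=np.array(o["ee_rot"]); a=np.radians(yaw_y)
    y=np.array([np.cos(a),np.sin(a),0]); z=np.array([0,0,-1.]); G=np.c_[np.cross(y,z),y,z]
    d=np.array(pos)-o["tool_pos"]
    print("t",round(o["time_s"],2),"pos",o["tool_pos"].round(1),"yaw_y",np.degrees(np.arctan2(R[1,1],R[0,1])).round(1),"tilt z",R[:,2].round(4),"q7",o["joint_pos"].round(1),"gap",round(o["finger_gap"],1),"F",o["ft_force"].round(1))
    print(" turn",Ro.from_matrix(R.T@G).as_rotvec(degrees=True).round(2),"shift cm old axes",(R.T@d/10).round(2),"new axes",(G.T@d/10).round(2))
E
python3 -c "
from h import *
goal([529,-46,200],95)"
```

```text
t 1.35 pos [467.7  61.6 231. ] yaw_y 65.7 tilt z [-4.e-04  2.e-04 -1.e+00] q7 [-30.4   8.8  23.8  98.9  -3.7  73.1  60. ] gap 85.7 F [1.  0.7 0. ]
 turn [ 1.000e-02 -3.000e-02 -2.932e+01] shift cm old axes [-10.01  -7.28   3.1 ] new axes [ -5.17 -11.25   3.1 ]
```

Call:
step_arm([
  [[0,0,0,-5,-3.6,1,1],[0,0,0,-5,-3.6,1,1],[0,0,-9.8,0,0,0.5,1],[0,0,-9.8,0,0,0.5,1],[0,0,-9.8,0,0,0,1],[0,0,0,0,0,0,1]],
])

```text
time_s: 2.1
tool_pos: [528.5, -43.8, 200.7]
ee_rot: [[-0.996, -0.086, -0.001], [-0.086, 0.996, 0.0], [0.001, 0.0, -1.0]]
ft_force: [0.5, 0.0, 0.6]
finger_gap: 85.4
gripper_force: 0.0
```

```bash
python3 -c "
from h import *
goal([529,-46,52],95)
im,d,P,p=cap('wrist'); np.savez('w1.npz',im=im,P=P); save('w1.png',im); print(p['xyz'])
"
```

```text
t 2.1 pos [528.5 -43.8 200.7] yaw_y 94.9 tilt z [-1.2e-03  2.0e-04 -1.0e+00] q7 [-15.4  17.3  23.4  93.2  -7.2  71.1 104.4] gap 85.4 F [0.5 0.  0.6]
 turn [ 0.02 -0.07 -0.05] shift cm old axes [-0.04 -0.22 14.87] new axes [-0.03 -0.22 14.87]
[451.9338265  -51.02057001 343.20044526]
```

View pics/w1.png

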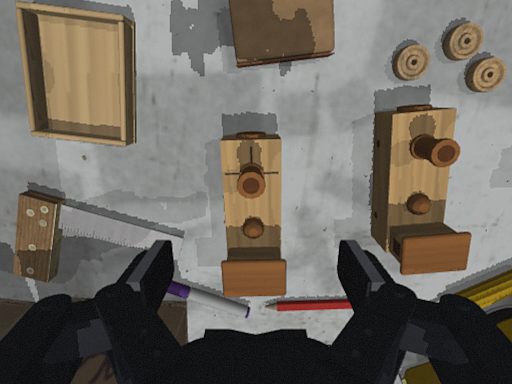

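The pencil cross shows at (251,172), round the chimney at (252,183), so this is the right engine. The tray is at about (80,75) and empty. I'll refine the positions from the wrist depth.

```bash
python3 - <<'E'
from h import *
P=np.load("w1.npz")["P"]
q=P[165:200,225:280].reshape(-1,3);q=q[(q[:,2]>84)&(q[:,2]<100)];print("chim",len(q),q.mean(0),cv2.minEnclosingCircle(q[:,:2].astype(np.float32)),np.percentile(q[:,2],[5,50,95]))
q=P[130:260,215:290].reshape(-1,3);q=q[(q[:,2]>43)&(q[:,2]<50)];print("top",cv2.minAreaRect(q[:,:2].astype(np.float32)),np.median(q[:,2]))
q=P[120:300,215:290].reshape(-1,3);q=q[(q[:,2]>30)];print("all",cv2.minAreaRect(q[:,:2].astype(np.float32)))
q=P[0:150,10:140].reshape(-1,3);q=q[(q[:,2]>24)&(q[:,2]<40)];print("tray",cv2.minAreaRect(q[:,:2].astype(np.float32)),np.median(q[:,2]))
q=P[40:100,50:110].reshape(-1,3);print("trayfloor",np.median(q[:,2]))
E
```

```text
chim 643 [528.0457886  -48.56816766  91.55703912] ((529.0100708007812, -48.56650161743164), 13.432418823242188) [89.57365387 91.71967373 92.88057919]
top ((559.1517944335938, -45.10047149658203), (133.6497039794922, 64.11354064941406), 6.3587327003479) 45.7711482274662
all ((571.94140625, -43.956512451171875), (168.2607421875, 68.02842712402344), 6.5795183181762695)
tray ((448.5847473144531, -239.44403076171875), (105.01554870605469, 130.39578247070312), 88.12684631347656) 29.065389971916204
trayfloor nan
```

Call:
step_arm([
  [[0,0,-1,0,-0.47,2,1],[0,0,0,0,0,4,1],[0,0,0,0,0,4,1],[0,0,0,0,0,3,1],[0,0,0,0,0,1.8,1],[0,0,0,0,0,0,1]],
])

```text
time_s: 2.9
tool_pos: [527.8, -48.3, 51.9]
ee_rot: [[-0.995, -0.104, -0.004], [-0.104, 0.995, -0.0], [0.004, 0.0, -1.0]]
ft_force: [0.3, -0.1, 0.7]
finger_gap: 85.3
gripper_force: 0.0
```

Call:
step_arm([
  [[0,0,0,0,0,0,0.2],[0,0,0,0,0,0,0.2],[0,0,0,0,0,0,0.2],[0,0,0,0,0,0,0.2],[0,0,0,0,0,0,0.2],[0,0,0,0,0,0,0.2]],
], newtons=25)

```text
time_s: 3.65
tool_pos: [529.9, -48.5, 54.0]
ee_rot: [[-0.994, -0.106, 0.001], [-0.106, 0.994, 0.0], [-0.001, 0.0, -1.0]]
ft_force: [-1.1, 0.7, 5.8]
finger_gap: 26.1
gripper_force: 24.5
```

Call:
step_arm([
  [[0,0,0,0,0,-0.5,0.2],[0,0,0,0,0,-0.5,0.2],[0,0,0,0,0,-1,0.2],[0,0,0,0,0,-1,0.2],[0,0,0,0,0,-1,0.2],[0,0,0,0,0,-2,0.2],[0,0,0,0,0,-3,0.2],[0,0,0,0,0,-3,0.2],[0,0,0,0,0,0,0.2]],
], newtons=40)

```text
time_s: 4.78
tool_pos: [531.2, -49.2, 176.4]
ee_rot: [[-0.994, -0.105, 0.006], [-0.105, 0.994, -0.0], [-0.006, -0.001, -1.0]]
ft_force: [-0.3, 0.0, -1.0]
finger_gap: 25.3
gripper_force: 39.3
```

```bash
python3 -c "
from h import *
goal([448.6,-239.4,36],96)
im,d,P,p=cap('wrist'); i2,d,P2,p=cap('side'); np.savez('w2.npz',im=im,P=P)
save('w2.png',np.hstack([im[60:,100:420],cv2.resize(i2[120:260,150:330],(400,311))[:, :]]) if False else np.hstack([im[60:360,100:420],cv2.resize(i2[100:260,160:350],(356,300))]))
"
```

```text
t 4.78 pos [531.2 -49.2 176.4] yaw_y 96.0 tilt z [ 6.2e-03 -3.0e-04 -1.0e+00] q7 [-14.7  18.4  23.4  95.3  -7.8  67.5 106.6] gap 25.3 F [-0.3  0.  -1. ]
 turn [-0.06  0.35  0.04] shift cm old axes [ 10.31 -18.03  13.99] new axes [ 10.21 -18.05  14.04]
```

View pics/w2.png

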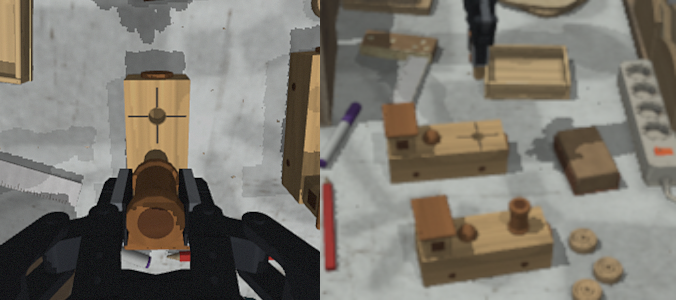

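Call:
step_arm([
  [[0,0,0,1.7,-3,0,0.2],[0,0,0,1.7,-3,0,0.2],[0,0,0,1.7,-3,0,0.2],[0,0,0,1.7,-3,0,0.2],[0,0,0,1.7,-3,0,0.2],[0,0,0,1.7,-3,0,0.2],[0,0,0,0,0,4,0.2],[0,0,0,0,0,4,0.2],[0,0,0,0,0,3,0.2],[0,0,0,0,0,0,0.2]],
])

```text
time_s: 6.12
tool_pos: [443.5, -236.5, 59.9]
ee_rot: [[-0.994, -0.105, -0.008], [-0.105, 0.994, 0.004], [0.008, 0.004, -1.0]]
ft_force: [0.4, -1.3, 0.1]
finger_gap: 25.6
gripper_force: 39.4
```

```bash
python3 - <<'E'
from h import *
goal([448.6,-239.4,36],96)
f=np.load("w2.npz");P=f["P"];im=f["im"]
sub=P[130:225,220:290].reshape(-1,3);m=(sub[:,2]>43)&(sub[:,2]<49)
print("top",cv2.minAreaRect(sub[m][:,:2].astype(np.float32)),np.median(sub[m][:,2]))
g=cv2.cvtColor(im,cv2.COLOR_RGB2GRAY)[160:193,240:275].astype(int)
Z=P[160:193,240:275,2]
h=np.argwhere((Z<40)); c=h.mean(0)+[160,240]; print("hole px (depth)",len(h),c)
ring=P[160:193,240:275].reshape(-1,3); ring=ring[(ring[:,2]>43)&(ring[:,2]<49)]
# pixel->xy affine on plane
v,u=np.indices(P.shape[:2]); M=(P[...,2]>43)&(P[...,2]<48); M[:130]=0;M[225:]=0;M[:,:220]=0;M[:,290:]=0
A=np.c_[u[M],v[M],np.ones(M.sum())]; C=np.linalg.lstsq(A,P[M],rcond=None)[0]
d=np.argwhere(g<np.median(g)*.6)+[160,240]
for t,x in(("depth",c),("guess",(176,257))): print(t,np.array([x[1],x[0],1])@C)
E
```

```text
t 6.12 pos [ 443.5 -236.5   59.9] yaw_y 96.0 tilt z [-0.0085  0.0035 -1.    ] q7 [  4.9  23.9  27.2 107.3 -13.4  52.4 134.4] gap 25.6 F [ 0.4 -1.3  0.1]
 turn [ 0.25 -0.46  0.05] shift cm old axes [-0.5  -0.35  2.39] new axes [-0.48 -0.34  2.39]
top ((537.8282470703125, -47.55162048339844), (90.0321273803711, 64.10786437988281), 6.478212356567383) 45.73027724970615
hole px (depth) 190 [174.43157895 256.98947368]
depth [528.7122876  -48.54319514  45.70393599]
guess [530.33836593 -48.3576908   45.70765344]
```

Call:
step_arm([
  [[0,0,0,-0.4,-0.3,1,0.2],[0,0,0,0,0,0.6,0.2],[0,0,0,0,0,0.4,0.2],[0,0,0,0,0,0.2,0.2],[0,0,0,0,0,0,0.2],[0,0,0,0,0,0,0.2]],
])

```text
time_s: 6.88
tool_pos: [451.4, -240.9, 41.6]
ee_rot: [[-0.994, -0.106, 0.001], [-0.106, 0.994, -0.0], [-0.001, -0.0, -1.0]]
ft_force: [0.6, 0.4, 0.2]
finger_gap: 25.5
gripper_force: 39.4
```

```bash
python3 - <<'E'
from h import *
goal([448.6,-239.4,36],96)
im,d,P,p=cap('side'); i2=im[100:210,200:320]; im,d,P,p=cap('wrist')
save('s3.png',np.hstack([cv2.resize(i2,(400,366)),im[:366]])[:, :800])
E
```

```text
t 6.88 pos [ 451.4 -240.9   41.6] yaw_y 96.1 tilt z [ 5.e-04 -1.e-04 -1.e+00] q7 [  5.7  26.   26.5 107.4 -14.8  49.9 135.6] gap 25.5 F [0.6 0.4 0.2]
 turn [-0.01  0.03  0.07] shift cm old axes [0.27 0.18 0.55] new axes [0.27 0.18 0.56]
```

View pics/s3.png

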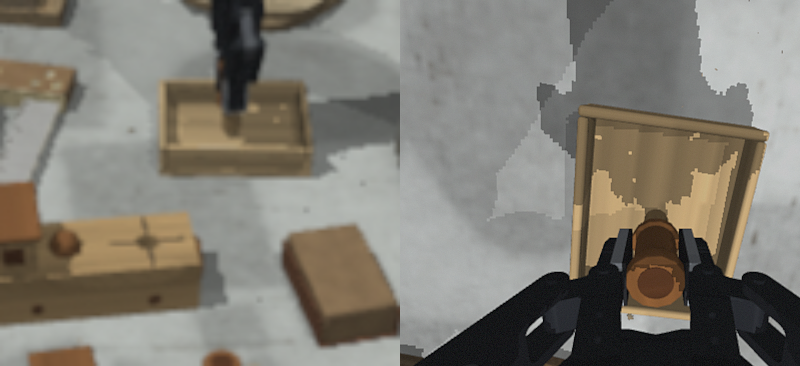

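The chimney is over the tray with its dowel near the floor (left picture, about (233,130)). I'll lower it to contact.

Call:
step_arm([
  [[0,0,0,0,0,0.2,0.2],[0,0,0,0,0,0.2,0.2],[0,0,0,0,0,0.1,0.2],[0,0,0,0,0,0,0.2],[0,0,0,0,0,0,0.2]],
])

```text
time_s: 7.6
tool_pos: [451.3, -240.9, 36.3]
ee_rot: [[-0.994, -0.106, 0.0], [-0.106, 0.994, 0.0], [-0.0, 0.0, -1.0]]
ft_force: [-0.4, 0.5, -0.6]
finger_gap: 25.6
gripper_force: 39.5
```

Call:
step_arm([
  [[0,0,0,0,0,0.1,0.2],[0,0,0,0,0,0.1,0.2],[0,0,0,0,0,0,0.2],[0,0,0,0,0,0,0.2]],
])

```text
time_s: 8.1
tool_pos: [451.6, -241.0, 36.0]
ee_rot: [[-0.994, -0.106, 0.001], [-0.106, 0.994, 0.001], [-0.001, 0.0, -1.0]]
ft_force: [-2.3, 1.7, 11.3]
finger_gap: 25.6
gripper_force: 40.1
```

It's touching the floor. Back off 1 mm, open and rise.

Call:
step_arm([
  [[0,0,0,0,0,-0.1,0.25],[0,0,0,0,0,0,0.4],[0,0,0,0,0,0,0.55],[0,0,0,0,0,0,0.8],[0,0,0,0,0,0,1],[0,0,0,0,0,0,1],[0,0,0,0,0,-2,1],[0,0,0,0,0,-4,1],[0,0,0,0,0,-5,1],[0,0,0,0,0,-5,1]],
])

```text
time_s: 9.35
tool_pos: [450.9, -240.8, 196.7]
ee_rot: [[-0.994, -0.105, -0.0], [-0.105, 0.994, 0.0], [0.0, 0.0, -1.0]]
ft_force: [1.1, -0.1, -0.2]
finger_gap: 85.5
gripper_force: 0.0
```

```bash
python3 - <<'E'
from h import *
goal([490,330,220],98.4)
im,d,P,p=cap('wrist'); i2,d,P2,p=cap('side')
q=P.reshape(-1,3);q=q[(abs(q[:,0]-449)<60)&(abs(q[:,1]+240)<45)&(q[:,2]>20)];print(len(q),q[q[:,2]>40].mean(0),np.nanmax(q[:,2]))
q=P2.reshape(-1,3);q=q[(abs(q[:,0]-449)<50)&(abs(q[:,1]+240)<40)&(q[:,2]>12)&(q[:,2]<90)];print(len(q),q.mean(0),q.max(0),q.min(0))
save('s4.png',np.hstack([cv2.resize(i2[100:210,200:320],(400,366)),im[:366]])[:, :800])
E
```

```text
t 9.35 pos [ 450.9 -240.8  196.7] yaw_y 96.1 tilt z [-2.e-04  1.e-04 -1.e+00] q7 [  2.1  15.6  29.9  96.7  -8.2  69.8 130. ] gap 85.5 F [ 1.1 -0.1 -0.2]
 turn [ 0.01 -0.01 -2.35] shift cm old axes [-9.9  56.35 -2.32] new axes [-12.2   55.89  -2.33]
21914 [ 439.23906566 -239.98288295  266.68719583] 295.08478820532105
164 [ 452.71300945 -235.30998818   51.53108041] [ 464.99594127 -224.19616379   77.94603662] [ 422.2587916  -279.38002315   12.5995194 ]
```

View pics/s4.png

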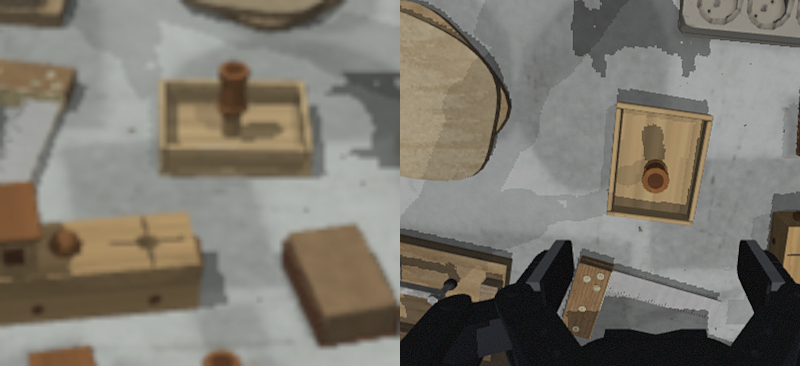

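The chimney stands upright in the tray. On to the gauge.

Call:
step_arm([
  [[0,0,0,0,4,-1,1],[0,0,0,-1,5,-1,1],[0,0,0,-1,5.5,0,1],[0,0,0,-1,5.5,0,1],[0,0,0,-1,5.5,0,1],[0,0,0,-1,5.5,0,1],[0,0,0,-1,5.5,0,1],[0,0,0,-1,5.5,0,1],[0,0,0,-1,5,0,1],[0,0,-2.3,0,0,0,1]],
])

```text
time_s: 10.7
tool_pos: [479.3, 241.2, 214.0]
ee_rot: [[-0.988, -0.156, -0.002], [-0.156, 0.988, 0.002], [0.002, 0.003, -1.0]]
ft_force: [-0.0, -0.3, -0.1]
finger_gap: 85.4
gripper_force: 0.0
```

```bash
python3 - <<'E'
from h import *
goal([490,330,220],98.4)
im,d,P,p=cap('wrist');np.savez('w5.npz',im=im,P=P); save('w5.png',im)
q=P.reshape(-1,3);q=q[(abs(q[:,0]-490)<50)&(abs(q[:,1]-330)<70)&(q[:,2]>28)&(q[:,2]<140)]
for t,a,b in(("stand",36,50),("case",100,140),("top",114,140)):
    k=q[(q[:,2]>a)&(q[:,2]<b)]; print(t,len(k),cv2.minAreaRect(k[:,:2].astype(np.float32)),np.percentile(k[:,2],[10,50,90]))
E
```

```text
t 10.7 pos [479.3 241.2 214. ] yaw_y 99.0 tilt z [-0.0022  0.0024 -1.    ] q7 [-36.5  16.9  10.3  90.7  -3.3  72.8  73.4] gap 85.4 F [-0.  -0.3 -0.1]
 turn [ 0.15 -0.11  0.58] shift cm old axes [-2.45  8.6  -0.59] new axes [-2.36  8.62 -0.6 ]
stand 2287 ((491.1921081542969, 329.38720703125), (50.491485595703125, 104.46931457519531), 8.69592571258545) [39.06695938 42.92081422 48.35969415]
case 1371 ((488.2381591796875, 328.19134521484375), (26.777896881103516, 45.62897491455078), 8.511922836303711) [103.43063291 110.16088332 111.6472275 ]
top 82 ((490.9544982910156, 328.9618835449219), (8.2617769241333, 8.0369873046875), 11.821887016296387) [115.74548347 117.39584571 118.27574216]
```

View pics/w5.png

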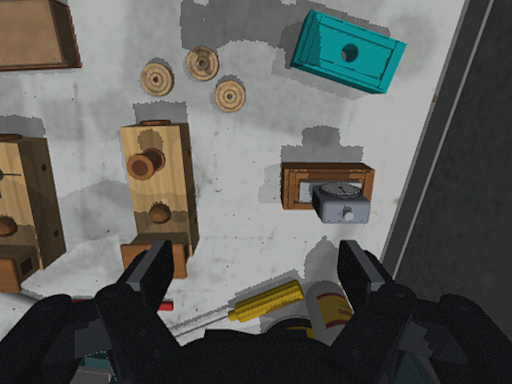

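The gauge is at (491,329), with its dial facing the robot and its foot at z≈40. The tool yaw already fits. Go over it and down.

Call:
step_arm([
  [[0.1,-0.1,0.4,-1.2,4.2,0,1],[0,0,0,-1.3,4.3,0,1],[0,0,0,0,0,1,1],[0,0,0,0,0,2,1],[0,0,0,0,0,2,1],[0,0,0,0,0,0,1]],
])

```text
time_s: 11.5
tool_pos: [492.8, 319.8, 162.9]
ee_rot: [[-0.991, -0.136, -0.002], [-0.136, 0.991, -0.006], [0.003, -0.005, -1.0]]
ft_force: [0.0, -0.1, 0.1]
finger_gap: 85.3
gripper_force: 0.0
```

```bash
python3 -c "
from h import *
goal([491,329.2,64],98.6)"
```

```text
t 11.5 pos [492.8 319.8 162.9] yaw_y 97.8 tilt z [-0.0023 -0.0056 -1.    ] q7 [-41.   24.9   8.8  86.6  -3.7  69.1  66.2] gap 85.3 F [ 0.  -0.1  0.1]
 turn [-0.3  -0.17 -0.78] shift cm old axes [0.02 1.01 9.88] new axes [0.04 0.96 9.89]
```

Call:
step_arm([
  [[-0.3,0,-0.8,0,0.95,0.5,1],[0,0,0,0,0,1.5,1],[0,0,0,0,0,2,1],[0,0,0,0,0,2,1],[0,0,0,0,0,2,1],[0,0,0,0,0,1.5,1],[0,0,0,0,0,0,1],[0,0,0,0,0,0,1]],
])

```text
time_s: 12.5
tool_pos: [493.3, 332.7, 70.9]
ee_rot: [[-0.988, -0.152, 0.002], [-0.152, 0.988, 0.005], [-0.003, 0.004, -1.0]]
ft_force: [0.9, 0.6, 0.2]
finger_gap: 85.6
gripper_force: 0.0
```

```bash
python3 -c "
from h import *
goal([491,329.2,64],98.6)"
```

```text
t 12.5 pos [493.3 332.7  70.9] yaw_y 98.8 tilt z [ 0.0025  0.0045 -1.    ] q7 [-41.   30.4   7.8  92.   -4.8  57.6  67. ] gap 85.6 F [0.9 0.6 0.2]
 turn [0.24 0.18 0.17] shift cm old axes [ 0.28 -0.31  0.69] new axes [ 0.28 -0.31  0.69]
```

Call:
step_arm([
  [[0.2,0.1,0.2,0.2,-0.3,0.5,1],[0,0,0,0,0,0,1],[0,0,0,0,0,0,1]],
])

```text
time_s: 12.88
tool_pos: [491.3, 329.1, 65.5]
ee_rot: [[-0.989, -0.149, 0.0], [-0.149, 0.989, 0.0], [-0.0, 0.0, -1.0]]
ft_force: [0.3, 0.9, -0.1]
finger_gap: 85.3
gripper_force: 0.0
```

```bash
python3 -c "
from h import *
goal([491,329.2,64],98.6)"
```

```text
t 12.88 pos [491.3 329.1  65.5] yaw_y 98.6 tilt z [ 4.e-04  2.e-04 -1.e+00] q7 [-41.   30.5   7.8  92.7  -4.7  57.1  66.9] gap 85.3 F [ 0.3  0.9 -0.1]
 turn [ 0.01  0.02 -0.04] shift cm old axes [0.03 0.02 0.15] new axes [0.03 0.02 0.15]
```

Call:
step_arm([
  [[0,0,0,0,0,0,0.4],[0,0,0,0,0,0,0.4],[0,0,0,0,0,0,0.4],[0,0,0,0,0,0,0.4],[0,0,0,0,0,0,0.4],[0,0,0,0,0,0,0.4]],
], newtons=50)

```text
time_s: 13.62
tool_pos: [491.4, 329.5, 65.5]
ee_rot: [[-0.989, -0.149, 0.001], [-0.149, 0.989, 0.001], [-0.001, 0.001, -1.0]]
ft_force: [-0.5, 2.0, 1.4]
finger_gap: 45.5
gripper_force: 52.3
```

Gripped. Lift.

Call:
step_arm([
  [[0,0,0,0,0,-0.5,0.4],[0,0,0,0,0,-0.5,0.4],[0,0,0,0,0,-1,0.4],[0,0,0,0,0,-1,0.4],[0,0,0,0,0,-2,0.4],[0,0,0,0,0,-3,0.4],[0,0,0,0,0,-3,0.4],[0,0,0,0,0,-1,0.4],[0,0,0,0,0,0,0.4]],
], newtons=60)

```text
time_s: 14.75
tool_pos: [491.4, 329.2, 185.8]
ee_rot: [[-0.989, -0.149, 0.001], [-0.149, 0.989, 0.001], [-0.001, 0.001, -1.0]]
ft_force: [-0.2, -0.2, -3.9]
finger_gap: 45.5
gripper_force: 61.7
```

```bash
python3 -c "
from h import *
goal([529.3,-48.5,150],6.4)"
```

```text
t 14.75 pos [491.4 329.2 185.8] yaw_y 98.6 tilt z [ 1.1e-03  7.0e-04 -1.0e+00] q7 [-41.5  24.2   8.6  84.3  -3.7  71.7  66.1] gap 45.5 F [-0.2 -0.2 -3.9]
 turn [8.000e-02 3.000e-02 9.216e+01] shift cm old axes [  1.88 -37.91   3.55] new axes [-37.96  -0.45   3.58]
```

Call:
step_arm([
  [[0,0,9.2,0,0,0,0.4],[0,0,9.2,0,0,0,0.4],[0,0,9.2,0,0,0,0.4],[0,0,9.2,0,0,0,0.4],[0,0,9.2,0,0,0,0.4],[0,0,9.2,0,0,0,0.4],[0,0,9.2,0,0,0,0.4],[0,0,9.2,0,0,0,0.4],[0,0,9.3,0,0,0,0.4],[0,0,9.3,0,0,0,0.4]],
])

```text
time_s: 16.0
tool_pos: [490.0, 328.4, 183.1]
ee_rot: [[-0.106, 0.994, -0.003], [0.994, 0.106, -0.002], [-0.002, -0.003, -1.0]]
ft_force: [-0.2, 0.5, -2.1]
finger_gap: 45.5
gripper_force: 61.5
```

Call:
step_arm([
  [[0,0,0,-2,0,0,0.4],[0,0,0,-4,0,0,0.4],[0,0,0,-5,0,0,0.4],[0,0,0,-5,0,0,0.4],[0,0,0,-5,0,0,0.4],[0,0,0,-5,0,0,0.4],[0,0,0,-5,0,0,0.4],[0,0,0,-4,0,0,0.4],[0,0,0,-3,0,0,0.4],[0,0,0,0,0,0,0.4]],
])

```text
time_s: 17.25
tool_pos: [531.6, -54.6, 184.9]
ee_rot: [[-0.105, 0.995, -0.001], [0.995, 0.105, -0.003], [-0.003, -0.002, -1.0]]
ft_force: [0.1, 0.5, -2.4]
finger_gap: 45.2
gripper_force: 61.8
```

```bash
python3 -c "
from h import *
goal([529.3,-48.5,150],6.4)"
```

```text
t 17.25 pos [531.6 -54.6 184.9] yaw_y 6.0 tilt z [-0.0014 -0.003  -1.    ] q7 [-23.4  19.9  35.8  94.4 -12.1  69.7  21. ] gap 45.2 F [ 0.1  0.5 -2.4]
 turn [-0.1   0.16 -0.39] shift cm old axes [ 0.64 -0.16  3.48] new axes [ 0.63 -0.16  3.49]
```

Call:
step_arm([
  [[0,0.1,-0.4,0.6,-0.2,0,0.4],[0,0,0,0,0,2,0.4],[0,0,0,0,0,3,0.4],[0,0,0,0,0,2,0.4],[0,0,0,0,0,0,0.4],[0,0,0,0,0,0,0.4]],
])

```text
time_s: 18.0
tool_pos: [531.2, -41.8, 116.0]
ee_rot: [[-0.12, 0.993, 0.001], [0.993, 0.12, 0.002], [0.002, 0.001, -1.0]]
ft_force: [-0.4, -0.5, -1.9]
finger_gap: 45.6
gripper_force: 61.9
```

```bash
python3 - <<'E'
from h import *
goal([529.3,-48.5,71.5],6.4)
im,d,P,p=cap('side');i2=im[90:240,160:330]; im,d,P,p=cap('wrist');np.savez('w6.npz',im=im,P=P)
save('s6.png',np.hstack([cv2.resize(i2,(435,384)),im[:,74:439]]))
E
```

```text
t 18.0 pos [531.2 -41.8 116. ] yaw_y 6.9 tilt z [ 0.001   0.0021 -1.    ] q7 [-23.   23.5  33.9 100.  -14.9  60.9  23. ] gap 45.6 F [-0.4 -0.5 -1.9]
 turn [ 0.07 -0.11  0.49] shift cm old axes [-0.65 -0.27  4.44] new axes [-0.65 -0.26  4.45]
```

View pics/s6.png

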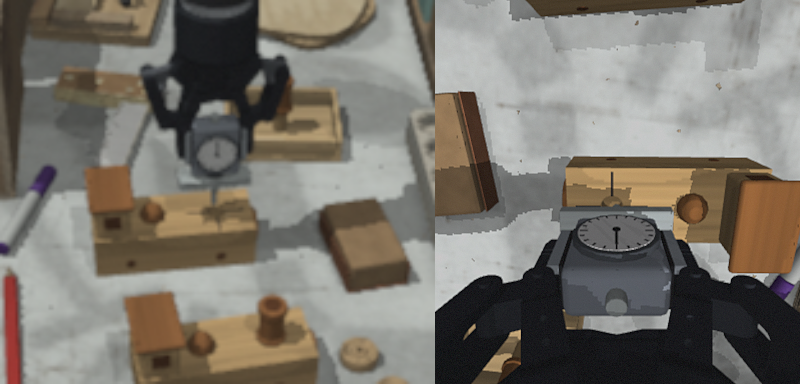

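The gauge hangs straight, with its dial towards +y and its foot along the engine. I'll let it settle, correct and read again.

Call:
step_arm([
  [[0,0,0,0,0,0,0.4],[0,0,0,0,0,0,0.4]],
])

```text
time_s: 18.35
tool_pos: [531.0, -42.8, 115.7]
ee_rot: [[-0.118, 0.993, 0.001], [0.993, 0.118, 0.002], [0.002, 0.001, -1.0]]
ft_force: [0.7, -0.2, -2.9]
finger_gap: 45.5
gripper_force: 61.9
```

```bash
python3 - <<'E'
from h import *
goal([529.3,-48.5,71.5],6.4)
E
```

```text
t 18.35 pos [531.  -42.8 115.7] yaw_y 6.8 tilt z [ 8.0e-04  1.8e-03 -1.0e+00] q7 [-22.9  23.6  34.  100.  -14.9  60.9  22.9] gap 45.5 F [ 0.7 -0.2 -2.9]
 turn [ 0.06 -0.1   0.37] shift cm old axes [-0.56 -0.24  4.42] new axes [-0.55 -0.23  4.42]
```

Call:
step_arm([
  [[0,0,0.3,-0.55,-0.2,0,0.4],[0,0,0,0,0,0,0.4],[0,0,0,0,0,0,0.4],[0,0,0,0,0,0.5,0.4],[0,0,0,0,0,0.3,0.4],[0,0,0,0,0,0,0.4],[0,0,0,0,0,0,0.4]],
])

```text
time_s: 19.23
tool_pos: [529.4, -48.4, 107.2]
ee_rot: [[-0.113, 0.994, -0.0], [0.994, 0.113, 0.002], [0.002, 0.0, -1.0]]
ft_force: [0.5, -0.4, -2.7]
finger_gap: 45.3
gripper_force: 61.9
```

```bash
python3 - <<'E'
from h import *
goal([529.3,-48.5,71.5],6.4)
im,d,P,p=cap('side'); i2=cv2.resize(im[130:210,190:290],(750,600),interpolation=cv2.INTER_CUBIC); save('s7.png',i2)
# where foot/case of the gauge and the spindle are in the side cloud
q=P.reshape(-1,3);q=q[(abs(q[:,0]-530)<50)&(abs(q[:,1]+48)<32)&(q[:,2]>50)&(q[:,2]<150)]
for a,b in((50,70),(72,80),(80,95),(98,125)):
    k=q[(q[:,2]>a)&(q[:,2]<b)]; 
    if len(k)>3: print(a,b,len(k),k.min(0).round(1),k.max(0).round(1),k.mean(0).round(1))
# expected pixel of hole
K=p['mtx'];R=p['attitude'];
for X in([529.3,-48.5,46],[529.3,-48.5,52]):
    c=R.T@(np.array(X)-p['xyz']); x=K@c/c[2]; print((x[:2]-[190,130])*7.5)
E
```

```text
t 19.23 pos [529.4 -48.4 107.2] yaw_y 6.5 tilt z [-1.0e-04  1.7e-03 -1.0e+00] q7 [-22.2  24.1  33.9 100.7 -15.4  59.9  23.6] gap 45.3 F [ 0.5 -0.4 -2.7]
 turn [ 0.   -0.1   0.07] shift cm old axes [-0.02 -0.01  3.57] new axes [-0.01 -0.01  3.57]
50 70 17 [504.3 -54.7  50.1] [572.8 -18.6  66.3] [528.5 -41.8  55.5]
80 95 171 [497.3 -63.2  81.1] [567.3 -30.9  94.8] [533.  -41.7  89.2]
98 125 166 [495.8 -47.7  99.6] [564.7 -28.7 124.9] [531.1 -35.5 114.1]
[405.12780284 319.85510972]
[405.32100568 306.3387854 ]
```

View pics/s7.png

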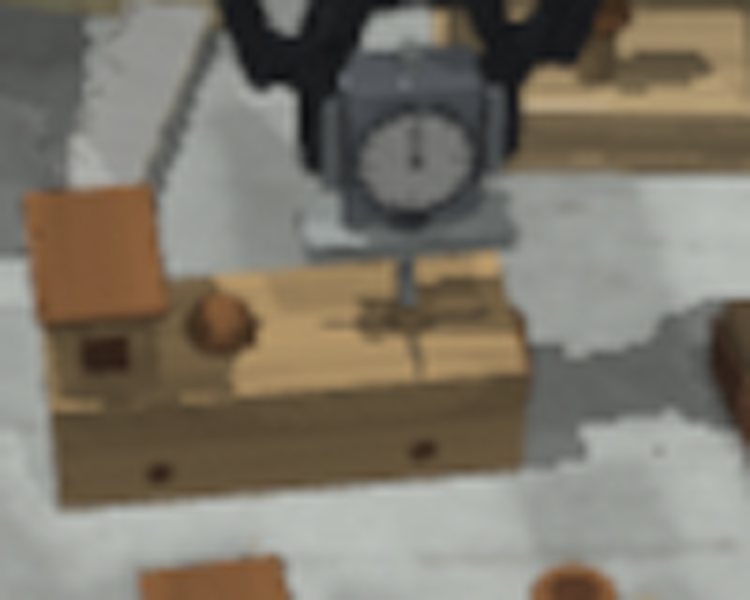

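The spindle tip is at (407,305), and the hole projects to (405,320) straight below it, so it is aligned. Descend.

Call:
step_arm([
  [[0,0,0,0,0,0.5,0.4],[0,0,0,0,0,0.7,0.4],[0,0,0,0,0,0.7,0.4],[0,0,0,0,0,0.6,0.4],[0,0,0,0,0,0.5,0.4],[0,0,0,0,0,0.2,0.4],[0,0,0,0,0,0,0.4],[0,0,0,0,0,0,0.4]],
])

```text
time_s: 20.27
tool_pos: [529.2, -48.4, 75.3]
ee_rot: [[-0.113, 0.994, -0.0], [0.994, 0.113, 0.002], [0.002, -0.0, -1.0]]
ft_force: [-1.0, 0.4, -1.0]
finger_gap: 45.5
gripper_force: 62.0
```

```bash
python3 -c "
from h import *
goal([529.3,-48.5,71.5],6.4)"
```

```text
t 20.27 pos [529.2 -48.4  75.3] yaw_y 6.5 tilt z [-3.0e-04  1.8e-03 -1.0e+00] q7 [-21.4  26.3  33.  102.7 -17.1  56.   25. ] gap 45.5 F [-1.   0.4 -1. ]
 turn [-0.01 -0.11  0.06] shift cm old axes [-0.01  0.01  0.38] new axes [-0.01  0.01  0.38]
```

Call:
step_arm([
  [[0,-0.1,0,0,0,0.1,0.4],[0,0,0,0,0,0.1,0.4],[0,0,0,0,0,0.1,0.4],[0,0,0,0,0,0,0.4],[0,0,0,0,0,0,0.4]],
])

```text
time_s: 20.9
tool_pos: [529.4, -48.3, 72.2]
ee_rot: [[-0.113, 0.994, 0.0], [0.994, 0.113, 0.0], [0.0, 0.0, -1.0]]
ft_force: [-1.4, 0.8, -1.7]
finger_gap: 45.5
gripper_force: 62.0
```

Call:
step_arm([
  [[0,0,0,0,0,0.05,0.4],[0,0,0,0,0,0.05,0.4],[0,0,0,0,0,0,0.4],[0,0,0,0,0,0,0.4]],
])

```text
time_s: 21.4
tool_pos: [529.4, -48.4, 71.5]
ee_rot: [[-0.113, 0.994, 0.0], [0.994, 0.113, 0.0], [0.0, 0.0, -1.0]]
ft_force: [-1.9, 0.4, 3.6]
finger_gap: 45.2
gripper_force: 62.4
```

Call:
step_arm([
  [[0,0,0,0,0,0.05,0.4],[0,0,0,0,0,0,0.4],[0,0,0,0,0,0,0.4],[0,0,0,0,0,0,0.4]],
])

```text
time_s: 21.9
tool_pos: [529.4, -48.3, 71.5]
ee_rot: [[-0.113, 0.994, 0.0], [0.994, 0.113, 0.0], [0.0, 0.0, -1.0]]
ft_force: [-3.2, 1.0, 5.9]
finger_gap: 45.3
gripper_force: 62.9
```

```bash
python3 - <<'E'
from h import *
goal([529.3,-48.5,71.5],6.4); print(ctrl.observe()["wrist_torque"])
im,d,P,p=cap('side'); save('s8.png',cv2.resize(im[130:210,190:290],(750,600),interpolation=cv2.INTER_CUBIC))
E
```

```text
t 21.9 pos [529.4 -48.3  71.5] yaw_y 6.5 tilt z [ 2.e-04  5.e-04 -1.e+00] q7 [-21.3  26.6  32.9 102.9 -17.2  55.5  25.1] gap 45.3 F [-3.2  1.   5.9]
 turn [ 0.02 -0.03  0.06] shift cm old axes [-0.01 -0.01 -0.  ] new axes [-0.01 -0.01 -0.  ]
[ 0.18729636  0.83019381 -0.03456529]
```

View pics/s8.png

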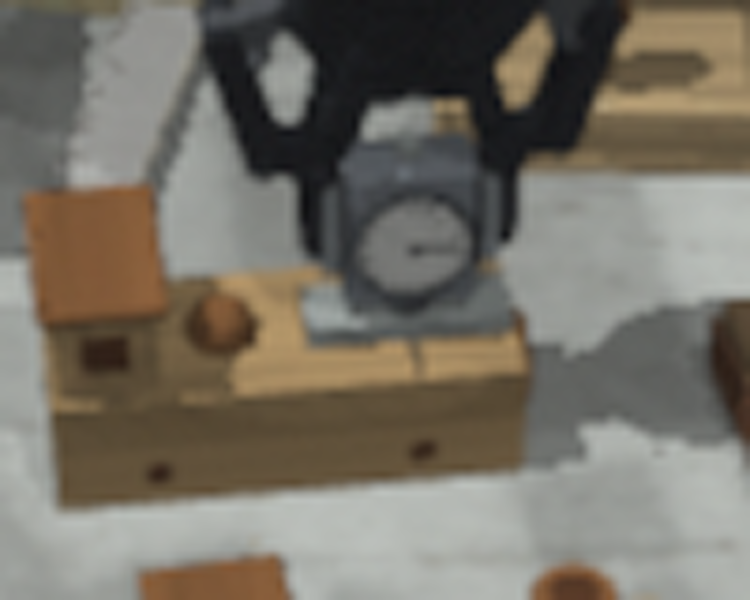

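The foot lies flat along the engine and the dial needle (410-470,248) has gone about a quarter turn, which fits 8 mm. The press is about 7 N. Handing in.

```bash
python3 -c "
from workcell import ctrl
print(ctrl.close_job())"
```

```text
the job is handed in; nothing more can be done
None
```

The job is handed in at about 22 s of the 72 s: the loose chimney stands upright in the tray, and the gauge is still held on the marked hole, spindle down and foot along the engine, pressed with about 7 N; the dial shows about a quarter turn, consistent with 8 mm.

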